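# Put the bicycle tools back on their foam inserts

## Robot

A 6-joint arm with a two-finger parallel gripper is mounted at the origin on the work surface. World frame = base frame: x ahead of the robot, y to its left, z up, the work surface at z = 0. Lengths are in m, angles in rad, forces in N, time in s.
With the tool pointing down it reaches from about 0.3 to 0.775 m from the base axis. Payload 14.6 kg.
Tool frame: the origin (TCP) lies at the very end of the fingers, on their centre line; the grasp point (between the pads) lies 19 mm behind it; z points along the fingers, x is the direction in which the jaws open and shut, and the axes are right-handed (so a half turn about z gives the same grasp; the last joint's range is limited). The gripper opens to 94 mm and grips with 3 to 60 N. Pads are 16 mm wide; open, the fingers measure 119 mm over their backs; the gripper's body (75 mm by 177 mm) begins 78 mm behind the grasp point.
Start: joints at [1.203, 0.3, 1.521, -0, 1.321, -0.067], TCP at [0.163, 0.525, 0.205] pointing down, gripper open.
Joint ranges: [-3.03, 3.03], [-0.79, 2.21], [0.23, 2.52], [-1.04, 4.18], [0, 3.07], [-2.55, 2.55]. Speed limits (rad/s): [2.22, 2.22, 2.57, 3.14, 3.14, 3.14].

## Interface

Orientations are given as [roll, pitch, yaw] about the fixed x, y, z axes, in that order (R = Rz(yaw) Ry(pitch) Rx(roll)).
In Python, from station import ctrl gives the robot as it stands.
- The arm moves only by the shell command python3 -m inch 'ROWS' [FORCE]. ROWS is JSON, one flat list of numbers, 7 for each row, row after row: the shift along the tool's x, y, z in cm, then the turn, a rotation vector about the tool's x, y, z in rad, then the opening, from 0 (shut) to 1 (fully open). In form: [tx, ty, tz, wx, wy, wz, claw, tx, ty, tz, wx, wy, wz, claw, ...]. A call has 1 to 20 rows; each row shifts and turns the commanded pose from where the row before left it, along the tool's axes as they then stand; what a row does not reach is not made up. A row lasts 1/8 s, in which the tool goes at most 62.5 mm and 10.7 degrees, less where a joint would pass 70% of its speed; a pose out of reach is approached as far as the arm can. A call is refused whole if a number of a shift passes 6.25 or a number of a turn 0.188, either way. A call with a gripper value outside its range is refused whole. The fingers move at their own pace and stop on an object; FORCE is the grip in N (left out, the last holds). Time passes only in rows, so rows that do not move let the fingers close. It gives the time, the measured TCP pose, the force and the opening at its end, in the units of the state.
- ctrl.get_obs(): the state, without advancing time (a new reading comes with each control period).
- ctrl.camera(name): name is "scene" or "top" or "wrist"; returns (picture, depth): 420x560x3 uint8, red, green, blue; 420x560 float32, m along the optical axis (not along the pixel's ray), 0 where there is no reading.
- ctrl.camera_params(name): a dict with "vertical_fov" (degrees; the focal length in pixels is half the picture's height over the tangent of half this angle, whatever the lens; pixels are square), "cx", "cy" (the principal point, pixels), "camera_from_world" (4x4, takes a point from world to camera coordinates); the wrist camera has in their place "mount" (4x4, takes a point from camera to tool coordinates, whose origin is the TCP and whose axes are the tool frame's). Camera axes: x right, y down, z forward; pixel columns grow to the right and rows downward; lengths in m; the calibration is good to about 2 mm. A picture is of the moment at which its call begins: read the wrist's pose just before it. camera_params takes no time and is no camera call.
- ctrl.hand_in(): hands the job in, once; it reports no verdict.
Trained networks look in the newest picture that a camera, given by its name, has taken for a name from the list of things; names that differ only in an ending like _2 or _b are one class to them, and where a whole thing is asked for, a point or a joint stands for the part that bears it (a point fixed in the world has none). Each returns a list of dicts, best first, with "score" (0 to 1); they miss things now and then, are a little off and sometimes report something else, mostly with a low value. They report only what shows in the picture. A call takes as long as a camera call. They do not tell look-alikes from the thing itself.
- ctrl.spot_in(camera, label): "bbox" ([centre column, centre row, width, height] in pixels, round what is visible of it).
- ctrl.place_of(camera, label): "centre" ([column, row] in pixels: a listed point, or the origin of a listed thing).
The state is a dict: "time_s": time; "qpos": joint angles; "joint_vel": joint speeds; "tau": joint torques, N m; "ee_pos": TCP position; "eef_rot": TCP orientation; "force": force on the tool from outside, world axes, zero at the start; "moment": the same for the moment, N m; "grip_width": finger opening in m.
Only numpy, scipy, OpenCV 4.12 (cv2) and the standard library are available. Lean on these libraries where they do the work, as an engineer would, in place of code of your own. Each camera call takes 0.05 s, during which the arm holds its last target. There are 200 camera calls.

## Task

Put the four bottom bracket and tire tools back on their foam inserts: the chrome tool upright in the middle of the orange disc, the red lockring flat over the white post, the long yellow-gripped tire lever along the yellow outline and the short blue-gripped one along the blue outline. Set each thing down rather than dropping it, lay the levers right side up and well centred on their outlines, and leave the saucer and the grease tin where they are.

Things in the scene. Friction and masses are not known exactly. Their poses are not given: they have to be found in the camera images.
- bb_tool_center (a point): chrome bottom bracket tool, standing upright: a round skirt 44 mm in diameter and 28 mm high, with dark spline marks, and on top of it a round boss 26 mm in diameter and 20 mm high; 48 mm high in all, about 0.18 kg. The point is on its axis, half-way up (24 mm above its underside); z points up. Grip the boss (it spans 4 to 24 mm above this point)
- lockring_center (a point): red plastic lockring lying flat: a plain ring, 44 mm outer diameter, 30 mm hole, 14 mm high, about 40 g. The point is the middle of the hole, half-way up (7 mm above its underside); z points up
- lever_long_center (a point): long steel tire lever lying flat, with a yellow dipped grip over 62 % of its length and a bare steel blade: 125 mm long, 14 mm wide, 8 mm thick, about 60 g. The point is the middle of its length (within the yellow grip), 4 mm above its underside; x runs along it towards the steel tip, z points up
- lever_short_center (a point): short steel tire lever lying flat, with a blue dipped grip over 62 % of its length and a bare steel blade: 90 mm long, 14 mm wide, 8 mm thick, about 60 g. The point is the middle of its length (within the blue grip), 4 mm above its underside; x runs along it towards the steel tip, z points up
- pad_round_top (a point): grey foam insert, 86 x 86 mm and 6 mm thick, fixed, with a flat orange disc of 50 mm diameter as the outline for the chrome tool. The point is the middle of the disc, on the insert's upper face (6 mm above the stool top); z points up
- pad_post_top (a point): grey foam insert, 86 x 86 mm and 6 mm thick, fixed, with a flat black disc of 48 mm diameter and in its middle an upright white post, 14 mm in diameter and standing 22 mm above the insert's upper face, for the lockring. The point is at the foot of the post, on the insert's upper face (6 mm above the stool top); z points up
- pad_long_top (a point): grey foam insert, 140 x 56 mm and 6 mm thick, fixed, with a flat yellow outline 129 x 20 mm with round ends along it for the long lever. The point is the middle of the outline, on the insert's upper face (6 mm above the stool top); x runs along the outline, z points up. The lever may lie either way round
- pad_short_top (a point): grey foam insert, 106 x 56 mm and 6 mm thick, fixed, with a flat blue outline 94 x 20 mm with round ends along it for the short lever. The point is the middle of the outline, on the insert's upper face (6 mm above the stool top); x runs along the outline, z points up. The lever may lie either way round
- saucer: bystander, loose: white ceramic saucer 116 mm in diameter and 18 mm high with bearing balls in it. The point is the centre of its underside
- grease_tin: bystander, loose: green tin with a brass lid, 66 mm in diameter and 32 mm high. The point is the centre of its underside
There are look-alikes about, which are no part of the job. Leave any green look-alike of the part that bears lever_short_center alone.

How it is judged:
By the outcome, as a careful person would: the job done as asked, in the order asked, and still so for the second after the job is handed in, with the robot touching nothing.
It also fails if it takes over 128 s, if anything falls off the work surface, if the arm or the gripper's body presses on something with over 40 N, if the wrist force passes 120 N, or if a joint passes its speed limit or range.

## Working session

There is one attempt and no reset: what is moved stays moved. The work goes in short steps, Python scripts to look and compute and a shell command to move; the robot and the scene stay as the last step left them, time stands still between calls to the robot, and variables do not carry over. Pictures are saved under pics/ and viewed, about 12 in all and at most 16, crops included, and the job is handed in when it is done.

```bash
mkdir -p pics; ls; cat > h.py <<'E'
import numpy as np, cv2
from station import ctrl
from scipy.spatial.transform import Rotation as R
def cam(n):
    o=ctrl.get_obs(); im,d=ctrl.camera(n); p=ctrl.camera_params(n)
    f=im.shape[0]/2/np.tan(np.radians(p["vertical_fov"])/2)
    if "mount" in p:
        T=np.eye(4); T[:3,:3]=R.from_euler('xyz',o["eef_rot"]).as_matrix(); T[:3,3]=o["ee_pos"]
        W=T@np.array(p["mount"])
    else: W=np.linalg.inv(np.array(p["camera_from_world"]))
    return im,d,(f,p["cx"],p["cy"],W)
def ray(k,u,v):
    f,cx,cy,W=k; return W[:3,3],W[:3,:3]@np.array([(u-cx)/f,(v-cy)/f,1.])
def onz(k,u,v,z):
    o,r=ray(k,u,v); return o+r*(z-o[2])/r[2]
def proj(k,P):
    f,cx,cy,W=k; c=np.linalg.inv(W)@np.r_[P,1]; return np.array([f*c[0]/c[2]+cx,f*c[1]/c[2]+cy])
def save(n,im): cv2.imwrite("pics/"+n,im[:,:,::-1])
E
python3 - <<'E'
from h import *
print(ctrl.get_obs())
for c in("top","scene"):
    im,d,k=cam(c); save(c+"0.png",im); print(c,k)
    if c=="top":
        Z=dict(bb_tool_center=.024,lockring_center=.007,lever_long_center=.004,lever_short_center=.004,pad_round_top=.006,pad_post_top=.006,pad_long_top=.006,pad_short_top=.006,saucer=0,grease_tin=0)
        for l,z in Z.items():
            for r in ctrl.place_of(c,l): print(l,round(r["score"],2),np.round(r["centre"]),np.round(onz(k,*r["centre"],z),3)[:2])
E
```

```text
pics
{'time_s': 0.0, 'qpos': array([ 1.20342181e+00,  3.00500367e-01,  1.52160970e+00, -3.23432187e-05,
        1.32069283e+00, -6.65741790e-02]), 'joint_vel': array([ 0.00058751,  0.00095603, -0.00083208,  0.00019381,  0.00067644,
        0.00147559]), 'tau': array([-3.17103550e-04, -5.31807983e+01, -3.52732229e+01,  7.08386488e-02,
        2.44464056e-02, -1.49959574e-04]), 'ee_pos': array([0.1628552 , 0.52504906, 0.20485817]), 'eef_rot': array([-3.14154340e+00,  1.20964702e-03,  1.27000405e+00]), 'force': array([ 0.37828566, -0.50865033, -0.06126422]), 'moment': array([0.0720278 , 0.0055601 , 0.04784957]), 'grip_width': 0.09407287602343366}
top (np.float64(476.43266486711036), 270.2292059974305, 211.0737888265882, array([[ 4.69851522e-03, -9.73507125e-01,  2.28608403e-01,
         2.71498166e-01],
       [-9.99988782e-01, -4.71134343e-03,  4.89641297e-04,
        -4.25514810e-03],
       [ 6.00383407e-04, -2.28608139e-01, -9.73518340e-01,
         9.83168321e-01],
       [ 0.00000000e+00,  0.00000000e+00,  0.00000000e+00,
         1.00000000e+00]]))
bb_tool_center 0.71 [266. 241.]
[... 152 characters left out ...]
  -0.295]
lever_short_center 0.79 [420. 242.] [ 0.436 -0.315]
lever_short_center 0.54 [360. 304.] [ 0.309 -0.187]
pad_round_top 0.69 [125. 151.] [0.634 0.313]
pad_post_top 0.57 [335. 156.] [ 0.625 -0.143]
pad_long_top 0.73 [408. 155.] [ 0.627 -0.302]
pad_short_top 0.83 [118. 235.] [0.448 0.313]
saucer 0.73 [196. 160.] [0.617 0.157]
grease_tin 0.69 [341. 239.] [ 0.444 -0.152]
scene (np.float64(389.6449772378235), 273.7922698272602, 209.03520118067277, array([[ 0.88830956,  0.37840111, -0.26022822,  0.71423929],
       [ 0.45912   , -0.74496372,  0.48398129, -0.45471785],
       [-0.01072152, -0.54940119, -0.83548991,  0.81751387],
       [ 0.        ,  0.        ,  0.        ,  1.        ]]))
```

View pics/top0.png

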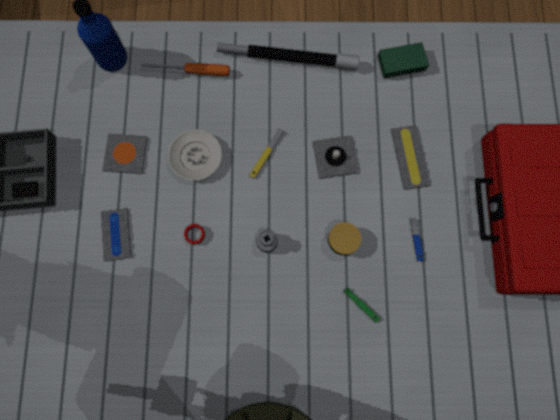

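View pics/scene0.png

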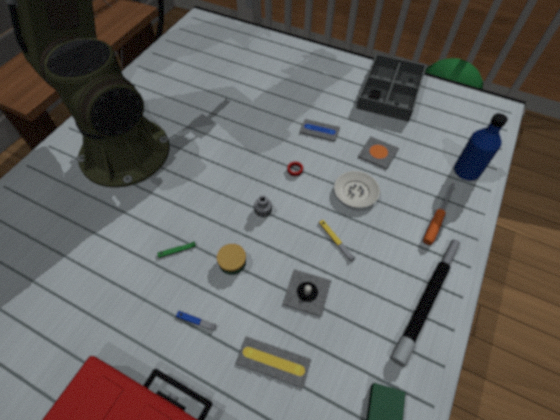

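The top view shows bb tool (266,240), lockring (194,234), long lever (267,155) and short blue lever (417,240). The green look-alike is at (361,305), and the pads are at (124,153), (336,156), (411,156) and (116,234). The scene view agrees with this.

```bash
cat >> h.py <<'E'
def go(p,yaw=None):
    "cm in present tool axes, then turn about tool z"
    o=ctrl.get_obs(); M=R.from_euler('xyz',o["eef_rot"]); s=M.inv().apply(np.array(p)-o["ee_pos"])*100
    y0=o["eef_rot"][2]; t=0
    if yaw is not None: t=-((yaw-y0+np.pi/2)%np.pi-np.pi/2)
    print("go cm",np.round(s,2),"wz",round(t,3),"| yaw",round(y0,3),"q6",round(o["qpos"][5],2),"t",round(o["time_s"],1))
def lookgoal(P,z,yaw):
    m=np.array(ctrl.camera_params("wrist")["mount"]); M=R.from_euler('xyz',[np.pi,0,yaw]).as_matrix()
    c=M@m[:3,3]; a=M@m[:3,2]; tz=z
    s=(P[2]-(tz+c[2]))/a[2]
    return np.array([P[0],P[1],P[2]])-s*a-c
E
python3 - <<'E'
from h import *
p=ctrl.camera_params("wrist");print({k:np.round(v,3) for k,v in p.items()})
g=lookgoal([.435,.005,.03],.2,1.27);print(g);go(g)
g=lookgoal([.435,.005,.03],.2,0);print(g);go(g,0)
E
```

```text
{'vertical_fov': np.float64(60.377), 'cx': np.float64(278.202), 'cy': np.float64(207.495), 'mount': array([[ 1.   , -0.   , -0.001,  0.   ],
       [ 0.001,  0.959,  0.285, -0.085],
       [ 0.001, -0.285,  0.959, -0.18 ],
       [ 0.   ,  0.   ,  0.   ,  1.   ]])}
[0.41682539 0.0106983  0.2       ]
go cm [-41.63  39.49   0.54] wz 0 | yaw 1.27 q6 -0.07 t 0.6
[0.43505767 0.02404688 0.2       ]
go cm [-39.81  40.84   0.54] wz 1.27 | yaw 1.27 q6 -0.07 t 0.6
```

```bash
python3 -m inch '[-2.6,2.47,0,0,0,0,1,-2.6,2.47,0,0,0,0,1,-2.6,2.47,0,0,0,0,1,-2.6,2.47,0,0,0,0,1,-2.6,2.47,0,0,0,0,1,-2.6,2.47,0,0,0,0,1,-2.6,2.47,0,0,0,0,1,-2.6,2.47,0,0,0,0,1,-2.6,2.47,0,0,0,0,1,-2.6,2.47,0,0,0,0,1,-2.6,2.47,0,0,0,0,1,-2.6,2.47,0,0,0,0,1,-2.6,2.47,0,0,0,0,1,-2.6,2.47,0,0,0,0,1,-2.6,2.47,0,0,0,0,1,-2.6,2.47,0,0,0,0,1,0,0,0,0,0,0,1,0,0,0,0,0,0,1]' 30
python3 - <<'E'
from h import *
im,d,k=cam("wrist"); 
for l,z in [("bb_tool_center",.024),("lever_long_center",.004),("lockring_center",.007)]:
    for r in ctrl.place_of("wrist",l): print(l,round(r["score"],2),np.round(r["centre"]),np.round(onz(k,*r["centre"],z),4)[:2])
save("w1.png",im); np.save("d1.npy",d)
# bb by height
v,u=np.mgrid[0:420,0:560]
f,cx,cy,W=k
P=np.stack([(u-cx)/f*d,(v-cy)/f*d,d],-1)@W[:3,:3].T+W[:3,3]
m=(P[...,2]>.042)&(P[...,2]<.06)&(abs(P[...,0]-.435)<.05)&(abs(P[...,1])<.05)
print(m.sum(),np.median(P[m],0),P[m].min(0),P[m].max(0), np.median(P[...,2]))
o=ctrl.get_obs();print(o["ee_pos"],o["eef_rot"])
E
```

```text
time_s: 2.85
ee_pos: [0.4169, 0.0113, 0.2054]
eef_rot: [-3.141, -0.0, 1.27]
force: [0.3, 0.8, 0.5]
grip_width: 0.0939
bb_tool_center 0.77 [278. 204.] [0.4347 0.0057]
lever_long_center 0.82 [325. 345.] [0.6316 0.005 ]
lockring_center 0.67 [418. 170.] [0.4474 0.1572]
545 [0.43319548 0.00474686 0.04835781] [ 0.42155802 -0.00850924  0.04206098] [0.44664194 0.01696758 0.05058739] 0.0008300185374545965
[0.41694366 0.01153258 0.20555492] [ 3.14138651e+00 -1.16639942e-04  1.27101152e+00]
```

View pics/w1.png

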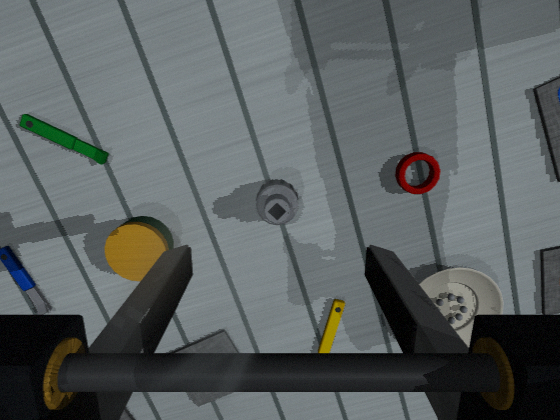

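The wrist view shows the bb tool at (277,205), the lockring at (418,172) and the long lever's grip at (330,330). I'll go down on the bb tool now.

```bash
python3 - <<'E'
from h import *
go([.434,.0045,.031])
E
```

```text
go cm [-0.17  1.83 17.46] wz 0 | yaw 1.271 q6 -1.33 t 3.0
```

```bash
python3 -m inch '[-0.17,1.83,0,0,0,0,1,0,0,3,0,0,0,1,0,0,3,0,0,0,1,0,0,3,0,0,0,1,0,0,3,0,0,0,1,0,0,2.5,0,0,0,1,0,0,1.5,0,0,0,1,0,0,1,0,0,0,1,0,0,0.4,0,0,0,1,0,0,0,0,0,0,1]' 30
python3 - <<'E'
from h import *
go([.434,.0045,.031]); im,d,k=cam("wrist"); save("w2.png",im[200:,100:460])
E
```

```text
time_s: 4.3
ee_pos: [0.4343, 0.0038, 0.0317]
eef_rot: [3.141, -0.0, 1.27]
force: [-0.0, -0.5, -0.2]
grip_width: 0.0938
go cm [ 0.05 -0.05  0.07] wz 0 | yaw 1.27 q6 -1.35 t 4.3
```

View pics/w2.png

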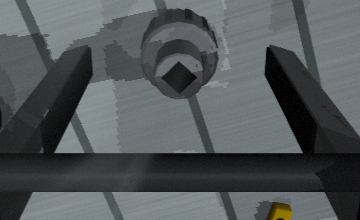

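The boss is centred between the fingers, at crop (180,70). I'll close and lift.

```bash
python3 -m inch '[0,0,0,0,0,0,0.2,0,0,0,0,0,0,0.2,0,0,0,0,0,0,0.2,0,0,0,0,0,0,0.2,0,0,0,0,0,0,0.2,0,0,0,0,0,0,0.2,0,0,0,0,0,0,0.2,0,0,0,0,0,0,0.2,0,0,-0.5,0,0,0,0.2,0,0,-1.5,0,0,0,0.2,0,0,-3,0,0,0,0.2,0,0,-3,0,0,0,0.2,0,0,-3,0,0,0,0.2,0,0,-3,0,0,0,0.2,0,0,0,0,0,0,0.2]' 30
python3 - <<'E'
from h import *
g=lookgoal([.634,.313,.006],.17,1.27);print(g);go(g)
im,d,k=cam("wrist")
r=ctrl.place_of("wrist","bb_tool_center");
for q in r: print(q, onz(k,*q["centre"],ctrl.get_obs()["ee_pos"][2]-.007))
E
```

```text
time_s: 6.22
ee_pos: [0.435, 0.0038, 0.1737]
eef_rot: [3.137, -0.001, 1.27]
force: [-0.2, 0.1, -2.3]
grip_width: 0.0247
[0.61752271 0.31816497 0.17      ]
go cm [35.43  8.12  0.45] wz 0 | yaw 1.27 q6 -1.35 t 6.2
{'centre': [278.7, 256.4], 'score': 0.71} [0.43558111 0.00401346 0.16407963]
```

```bash
python3 -m inch '[2.95,0.68,0,0,0,0,0.2,2.95,0.68,0,0,0,0,0.2,2.95,0.68,0,0,0,0,0.2,2.95,0.68,0,0,0,0,0.2,2.95,0.68,0,0,0,0,0.2,2.95,0.68,0,0,0,0,0.2,2.95,0.68,0,0,0,0,0.2,2.95,0.68,0,0,0,0,0.2,2.95,0.68,0,0,0,0,0.2,2.95,0.68,0,0,0,0,0.2,2.95,0.68,0,0,0,0,0.2,2.95,0.68,0,0,0,0,0.2,0,0,0,0,0,0,0.2,0,0,0,0,0,0,0.2]'
cat >> h.py <<'E'
def blob(im,k,lo,hi,z,near,rad=.09):
    "HSV blob nearest a world point, on the plane z: centre, axis yaw, size mm"
    h=cv2.cvtColor(im,cv2.COLOR_RGB2HSV); m=cv2.inRange(h,lo,hi)
    n,L,st,c=cv2.connectedComponentsWithStats(m)
    best=[]
    for i in range(1,n):
        if st[i,4]<60: continue
        ys,xs=np.nonzero(L==i); P=np.array([onz(k,x,y,z)[:2] for x,y in zip(xs,ys)])
        r=cv2.minAreaRect((P*1000).astype(np.float32)); c0=P.mean(0)
        if np.hypot(*(c0-near[:2]))>rad: continue
        box=cv2.boxPoints(r); e=[box[1]-box[0],box[2]-box[1]]; e=max(e,key=np.linalg.norm)
        print("blob n",st[i,4],"px",np.round(c[i]),"mean",np.round(c0,4),"rect",np.round(np.array(r[0])/1000,4),"size",np.round(r[1],1),"yaw",round(np.arctan2(e[1],e[0])%np.pi,3))
E
python3 - <<'E'
from h import *
im,d,k=cam("wrist"); save("w3.png",im)
blob(im,k,(5,120,60),(17,255,255),.006,[.634,.313])
for r in ctrl.place_of("wrist","pad_round_top"): print(r,onz(k,*r["centre"],.006))
o=ctrl.get_obs();print(o["ee_pos"])
E
```

```text
time_s: 8.07
ee_pos: [0.6164, 0.3171, 0.17]
eef_rot: [-3.14, 0.002, 1.27]
force: [0.3, 0.2, -2.0]
grip_width: 0.0242
blob n 1452 px [279. 197.] mean [0.6225 0.3161] rect [0.6226 0.316 ] size [49.7 38.2] yaw 1.244
{'centre': [280.8, 203.3], 'score': 0.79} [0.62918435 0.31554351 0.006     ]
[0.61666561 0.31699915 0.17104399]
```

View pics/w3.png

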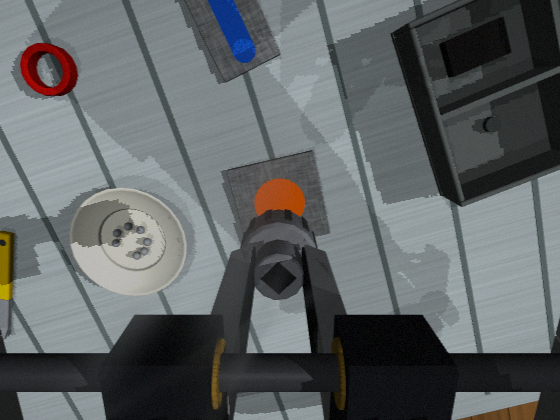

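The held tool hides part of the orange disc at (280,203). I'll shift 3.5 cm along tool y for a clear look.

```bash
python3 -m inch '[0,1.7,0,0,0,0,0.2,0,1.8,0,0,0,0,0.2,0,0,0,0,0,0,0.2,0,0,0,0,0,0,0.2]'
python3 - <<'E'
from h import *
im,d,k=cam("wrist")
blob(im,k,(5,120,60),(17,255,255),.006,[.634,.313])
for r in ctrl.place_of("wrist","pad_round_top"): print(r,onz(k,*r["centre"],.006))
im,d,k=cam("top")
blob(im,k,(5,120,60),(17,255,255),.006,[.634,.313])
E
```

```text
time_s: 8.68
ee_pos: [0.6498, 0.3073, 0.1714]
eef_rot: [-3.141, 0.0, 1.27]
force: [-0.2, 0.3, -0.6]
grip_width: 0.0247
blob n 2119 px [279. 167.] mean [0.6278 0.3144] rect [0.6283 0.3143] size [49.4 48.7] yaw 1.269
{'centre': [281.5, 169.4], 'score': 0.59} [0.6309149  0.31648085 0.006     ]
blob n 91 px [131. 149.] mean [0.6373 0.2989] rect [0.6376 0.2981] size [39.7 15.3] yaw 0.5
```

```bash
python3 - <<'E'
from h import *
go([.6278,.3142,.045])
E
```

```text
go cm [-0.03 -2.31 12.67] wz 0 | yaw 1.27 q6 -0.88 t 8.8
```

```bash
python3 -m inch '[0,-1.2,0,0,0,0,0.2,-0.03,-1.11,0,0,0,0,0.2,0,0,2.5,0,0,0,0.2,0,0,2.5,0,0,0,0.2,0,0,2.5,0,0,0,0.2,0,0,2.2,0,0,0,0.2,0,0,1.5,0,0,0,0.2,0,0,1,0,0,0,0.2,0,0,0.5,0,0,0,0.2,0,0,0,0,0,0,0.2,0,0,0,0,0,0,0.2]'
python3 - <<'E'
from h import *
go([.6278,.3142,.038])
E
```

```text
time_s: 10.2
ee_pos: [0.6285, 0.3141, 0.0452]
eef_rot: [3.141, -0.001, 1.27]
force: [-0.3, 0.2, -2.0]
grip_width: 0.0246
go cm [-0.01 -0.07  0.72] wz 0 | yaw 1.27 q6 -0.86 t 10.2
```

```bash
python3 -m inch '[0,-0.05,0.25,0,0,0,0.2,0,0,0.2,0,0,0,0.2,0,0,0.1,0,0,0,0.2,0,0,0.1,0,0,0,0.2,0,0,0.05,0,0,0,0.2,0,0,0,0,0,0,0.2,0,0,0,0,0,0,0.2]'
```

```text
time_s: 11.08
ee_pos: [0.6278, 0.3141, 0.0375]
eef_rot: [3.141, -0.0, 1.27]
force: [0.1, 0.1, -1.1]
grip_width: 0.0247
```

```bash
python3 -m inch '[0,0,0.05,0,0,0,0.2,0,0,0.05,0,0,0,0.2,0,0,0,0,0,0,0.2]'
```

```text
time_s: 11.45
ee_pos: [0.6279, 0.3142, 0.0374]
eef_rot: [3.141, -0.0, 1.27]
force: [-3.9, -1.6, 6.7]
grip_width: 0.0249
```

```bash
python3 -m inch '[0,0,0,0,0,0,0.4,0,0,0,0,0,0,0.6,0,0,0,0,0,0,0.8,0,0,0,0,0,0,0.8,0,0,0,0,0,0,0.8,0,0,-1,0,0,0,0.8,0,0,-2,0,0,0,0.8,0,0,-3,0,0,0,0.8,0,0,-3,0,0,0,0.8,0,0,-4,0,0,0,0.8,0,1.5,-1,0,0,0,0.8,0,1.5,0,0,0,0,0.8,0,0,0,0,0,0,0.8]'
python3 - <<'E'
from h import *
im,d,k=cam("wrist"); save("w4.png",im[60:360,130:430])
blob(im,k,(5,120,60),(17,255,255),.006,[.628,.314])
f,cx,cy,W=k;v,u=np.mgrid[0:420,0:560]
P=np.stack([(u-cx)/f*d,(v-cy)/f*d,d],-1)@W[:3,:3].T+W[:3,3]
m=(P[...,2]>.049)&(P[...,2]<.06)&(abs(P[...,0]-.628)<.05)&(abs(P[...,1]-.314)<.05)
print(m.sum(),P[m].mean(0),(P[m].min(0)+P[m].max(0))/2)
g=lookgoal([.4474,.157,.007],.17,1.27);print(g);go(g)
E
```

```text
time_s: 13.08
ee_pos: [0.6569, 0.3048, 0.1776]
eef_rot: [3.141, -0.001, 1.269]
force: [-0.4, 0.2, -0.4]
grip_width: 0.0751
blob n 260 px [279. 144.] mean [0.6146 0.319 ] rect [0.6186 0.3166] size [50.  29.7] yaw 1.329
714 [0.62751091 0.3146283  0.05431094] [0.62795963 0.3144362  0.05284723]
[0.43120963 0.16207512 0.17      ]
go cm [-20.34 -17.26   0.71] wz 0 | yaw 1.27 q6 -0.89 t 13.1
```

View pics/w4.png

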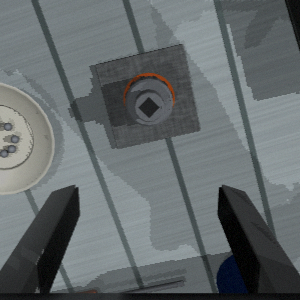

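The bb tool stands upright with its boss at crop (149,105), centred on the disc to within about 0.5 mm. The lockring is next.

```bash
python3 -m inch '[-2.03,-1.73,0,0,0,0,1,-2.03,-1.73,0,0,0,0,1,-2.03,-1.73,0,0,0,0,1,-2.03,-1.73,0,0,0,0,1,-2.03,-1.73,0,0,0,0,1,-2.03,-1.73,0,0,0,0,1,-2.03,-1.73,0,0,0,0,1,-2.03,-1.73,0,0,0,0,1,-2.03,-1.73,0,0,0,0,1,-2.03,-1.73,0.7,0,0,0,1,0,0,0,0,0,0,1,0,0,0,0,0,0,1]'
python3 - <<'E'
from h import *
im,d,k=cam("wrist")
for r in ctrl.place_of("wrist","lockring_center"): print(r,onz(k,*r["centre"],.007))
f,cx,cy,W=k;v,u=np.mgrid[0:420,0:560]
P=np.stack([(u-cx)/f*d,(v-cy)/f*d,d],-1)@W[:3,:3].T+W[:3,3]
h=cv2.cvtColor(im,cv2.COLOR_RGB2HSV)
m=((h[...,0]<6)|(h[...,0]>174))&(h[...,1]>120)&(h[...,2]>40)&(abs(P[...,0]-.4474)<.05)&(abs(P[...,1]-.157)<.05)
t=m&(P[...,2]>.011)
print(m.sum(),t.sum(),(P[t].min(0)+P[t].max(0))/2,np.ptp(P[t],axis=0))
pts=np.array([onz(k,x,y,.014)[:2] for y,x in zip(*np.nonzero(t))],np.float32)*1000; print(cv2.minEnclosingCircle(pts))
go([.4474,.157,.005])
E
```

```text
time_s: 14.62
ee_pos: [0.4314, 0.163, 0.1701]
eef_rot: [3.141, -0.001, 1.27]
force: [-0.1, -0.3, -0.9]
grip_width: 0.0941
{'centre': [278.1, 209.2], 'score': 0.98} [0.44949655 0.15740536 0.007     ]
{'centre': [319.9, 348.1], 'score': 0.23} [0.6187209  0.15385865 0.007     ]
784 743 [0.44980159 0.15574791 0.01383474] [0.0423228  0.04215184 0.00550139]
((449.41619873046875, 155.79856872558594), 21.77090835571289)
go cm [-0.11  1.69 16.47] wz 0 | yaw 1.27 q6 -0.99 t 14.7
```

```bash
python3 - <<'E'
from h import *
go([.4496,.156,.004])
E
```

```text
go cm [-0.14  1.93 16.57] wz 0 | yaw 1.27 q6 -0.99 t 14.7
```

```bash
python3 -m inch '[-0.14,1.93,0,0,0,0,1,0,0,3,0,0,0,1,0,0,3,0,0,0,1,0,0,3,0,0,0,1,0,0,3,0,0,0,1,0,0,2.3,0,0,0,1,0,0,1.3,0,0,0,1,0,0,0.7,0,0,0,1,0,0,0.27,0,0,0,1,0,0,0,0,0,0,0.8,0,0,0,0,0,0,0.4,0,0,0,0,0,0,0.4,0,0,0,0,0,0,0.4,0,0,0,0,0,0,0.4,0,0,0,0,0,0,0.4,0,0,0,0,0,0,0.4]' 10
python3 - <<'E'
from h import *
go([.4496,.156,.004]);im,d,k=cam("wrist"); save("w5.png",im[150:400,130:430])
E
```

```text
time_s: 16.73
ee_pos: [0.4491, 0.1555, 0.0038]
eef_rot: [3.142, -0.0, 1.27]
force: [0.2, 0.7, 1.2]
grip_width: 0.0439
go cm [ 0.06  0.04 -0.02] wz 0 | yaw 1.27 q6 -1.01 t 16.7
```

View pics/w5.png

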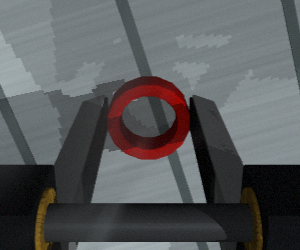

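The ring is gripped at 43.9 mm, at crop (150,115). I'll lift and go towards the post.

```bash
python3 -m inch '[0,0,-0.5,0,0,0,0.4,0,0,-1.5,0,0,0,0.4,0,0,-3,0,0,0,0.4,0,0,-3.5,0,0,0,0.4,0,0,-3.5,0,0,0,0.4,0,0,-3.5,0,0,0,0.4,0,0,0,0,0,0,0.4]'
python3 - <<'E'
from h import *
g=lookgoal([.625,-.143,.006],.16,1.27)+.03*np.array([.955,-.296,0]);print(g);go(g)
E
```

```text
time_s: 17.65
ee_pos: [0.4501, 0.1558, 0.1619]
eef_rot: [3.137, -0.003, 1.27]
force: [0.2, 0.7, -1.0]
grip_width: 0.0437
[ 0.64000713 -0.14760675  0.16      ]
go cm [-23.35  27.13   0.25] wz 0 | yaw 1.27 q6 -1.01 t 17.6
```

```bash
python3 -m inch '[-1.95,2.26,0,0,0,0,0.4,-1.95,2.26,0,0,0,0,0.4,-1.95,2.26,0,0,0,0,0.4,-1.95,2.26,0,0,0,0,0.4,-1.95,2.26,0,0,0,0,0.4,-1.95,2.26,0,0,0,0,0.4,-1.95,2.26,0,0,0,0,0.4,-1.95,2.26,0,0,0,0,0.4,-1.95,2.26,0,0,0,0,0.4,-1.95,2.26,0,0,0,0,0.4,-1.95,2.26,0,0,0,0,0.4,-1.95,2.26,0,0,0,0,0.4,0,0,0,0,0,0,0.4,0,0,0,0,0,0,0.4]'
python3 - <<'E'
from h import *
im,d,k=cam("wrist"); save("w6.png",im)
for r in ctrl.place_of("wrist","pad_post_top"): print(r,onz(k,*r["centre"],.006))
blob(im,k,(0,0,0),(180,255,35),.006,[.625,-.143],.05)
f,cx,cy,W=k;v,u=np.mgrid[0:420,0:560]
P=np.stack([(u-cx)/f*d,(v-cy)/f*d,d],-1)@W[:3,:3].T+W[:3,3]
m=(P[...,2]>.024)&(P[...,2]<.035)&(abs(P[...,0]-.625)<.04)&(abs(P[...,1]+.143)<.04)
print(m.sum(),P[m].mean(0),(P[m].min(0)+P[m].max(0))/2,np.ptp(P[m],axis=0))
for r in ctrl.place_of("wrist","lockring_center"): print(r,onz(k,*r["centre"],.003+ctrl.get_obs()["ee_pos"][2]))
print(ctrl.get_obs()["ee_pos"])
E
```

```text
time_s: 19.4
ee_pos: [0.6382, -0.1477, 0.1582]
eef_rot: [-3.14, -0.0, 1.27]
force: [0.1, 0.2, -0.2]
grip_width: 0.044
{'centre': [277.4, 175.8], 'score': 0.93} [ 0.62147616 -0.14328243  0.006     ]
blob n 526 px [293. 180.] mean [ 0.6297 -0.1306] rect [ 0.6297 -0.1311] size [18.6 42.9] yaw 2.69
187 [ 0.62223463 -0.14259511  0.02732952] [ 0.62255944 -0.14277071  0.02704221] [0.01363163 0.01321134 0.00591885]
{'centre': [435.8, 134.8], 'score': 0.43} [ 0.5948719  -0.0548974   0.16188997]
[ 0.63850737 -0.14752596  0.15888997]
```

View pics/w6.png

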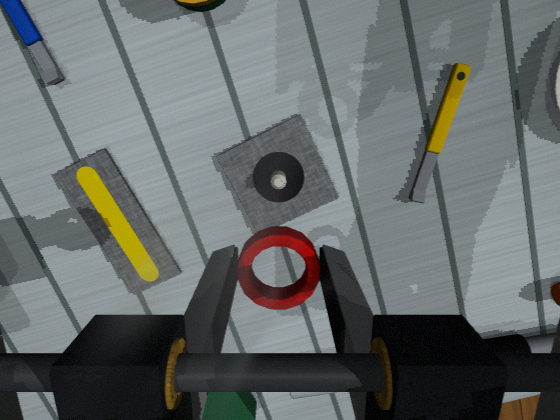

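The post is at (278,180) and the yellow outline is at (117,222). The ring is held flat.

```bash
python3 - <<'E'
from h import *
go([.6221,-.143,.0098])
E
```

```text
go cm [-0.05 -1.7  14.91] wz 0 | yaw 1.271 q6 -1.55 t 19.6
```

```bash
python3 -m inch '[-0.05,-1.7,0,0,0,0,0.4,0,0,2.5,0,0,0,0.4,0,0,2.5,0,0,0,0.4,0,0,2.5,0,0,0,0.4,0,0,2.5,0,0,0,0.4,0,0,1.5,0,0,0,0.4,0,0,1,0,0,0,0.4,0,0,0.8,0,0,0,0.4,0,0,0.6,0,0,0,0.4,0,0,0.4,0,0,0,0.4,0,0,0.2,0,0,0,0.4,0,0,0.1,0,0,0,0.4,0,0,0,0,0,0,0.4,0,0,0,0,0,0,0.4]'
python3 - <<'E'
from h import *
go([.6221,-.143,.0098])
E
```

```text
time_s: 21.3
ee_pos: [0.6224, -0.1438, 0.0129]
eef_rot: [3.141, -0.0, 1.27]
force: [0.2, -0.0, -0.2]
grip_width: 0.0437
go cm [ 0.07 -0.06  0.31] wz 0 | yaw 1.27 q6 -1.55 t 21.3
```

```bash
python3 -m inch '[0.07,-0.05,0.1,0,0,0,0.4,0,0,0.1,0,0,0,0.4,0,0,0.05,0,0,0,0.4,0,0,0.05,0,0,0,0.4,0,0,0.04,0,0,0,0.4,0,0,0,0,0,0,0.4,0,0,0,0,0,0,0.4]'
```

```text
time_s: 22.18
ee_pos: [0.6221, -0.1429, 0.0098]
eef_rot: [3.141, -0.0, 1.27]
force: [-2.4, 1.6, 5.7]
grip_width: 0.0438
```

```bash
python3 -m inch '[0,0,0,0,0,0,0.5,0,0,0,0,0,0,0.6,0,0,0,0,0,0,0.75,0,0,0,0,0,0,0.75,0,0,0,0,0,0,0.75,0,0,-0.5,0,0,0,0.75,0,0,-1.5,0,0,0,0.75,0,0,-3,0,0,0,0.75,0,0,-3,0,0,0,0.75,0,0,-4,0,0,0,0.75,0,1.5,-3,0,0,0,0.75,0,1.5,0,0,0,0,0.75,0,0,0,0,0,0,0.75]'
python3 - <<'E'
from h import *
im,d,k=cam("wrist"); save("w7.png",im[60:320,:480])
for r in ctrl.place_of("wrist","lockring_center"): print(r,onz(k,*r["centre"],.013))
for l,z in(("lever_long_center",.004),("pad_long_top",.006)):
  for r in ctrl.place_of("wrist",l): print(l,r,onz(k,*r["centre"],z))
blob(im,k,(20,120,60),(34,255,255),.006,[.63,-.30],.09)
blob(im,k,(20,120,60),(34,255,255),.008,[.63,.0],.09)
print(ctrl.get_obs()["ee_pos"])
E
```

```text
time_s: 23.8
ee_pos: [0.651, -0.152, 0.1601]
eef_rot: [3.141, 0.0, 1.27]
force: [-0.5, -0.3, -0.4]
grip_width: 0.0707
{'centre': [280.3, 164.9], 'score': 0.97} [ 0.62467787 -0.14179597  0.013     ]
lever_long_center {'centre': [435.8, 118.5], 'score': 0.75} [0.62751104 0.00445034 0.004     ]
pad_long_top {'centre': [118.8, 209.9], 'score': 0.8} [ 0.62140867 -0.30421725  0.006     ]
blob n 2624 px [116. 208.] mean [ 0.6201 -0.306 ] rect [ 0.6232 -0.3056] size [128.7  20.7] yaw 0.146
blob n 1383 px [450.  93.] mean [0.6089 0.0182] rect [0.6089 0.0181] size [14. 77.] yaw 2.609
[ 0.65022361 -0.1516347   0.15928573]
```

View pics/w7.png

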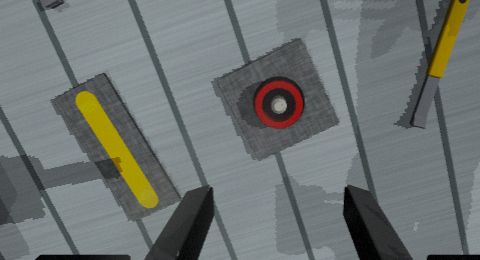

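The ring lies flat over the post, at crop (279,104). The yellow outline is at about (.6225,-.3056) with yaw .146. I'll take a closer look at the long lever with the yaw aligned.

```bash
python3 - <<'E'
from h import *
g=lookgoal([.6285,.006,.004],.14,1.038);print(g);go(g,1.038)
E
```

```text
[0.62080715 0.01055917 0.14      ]
go cm [14.62 -7.61  1.93] wz 0.232 | yaw 1.27 q6 -1.55 t 24.0
```

```bash
python3 -m inch '[2.1,-1.09,0,0,0,0,1,2.1,-1.09,0,0,0,0,1,2.1,-1.09,0,0,0,0,1,2.1,-1.09,0,0,0,0,1,2.1,-1.09,0,0,0,0,1,2.1,-1.09,1,0,0,0,1,2,-1.07,0.9,0,0,0,1,0,0,0,0,0,0.116,1,0,0,0,0,0,0.116,1,0,0,0,0,0,0,1,0,0,0,0,0,0,1]'
python3 - <<'E'
from h import *
im,d,k=cam("wrist"); save("w8.png",im)
for r in ctrl.place_of("wrist","lever_long_center"): print(r,onz(k,*r["centre"],.008))
blob(im,k,(20,120,60),(34,255,255),.008,[.61,.018],.09)
f,cx,cy,W=k;v,u=np.mgrid[0:420,0:560]
P=np.stack([(u-cx)/f*d,(v-cy)/f*d,d],-1)@W[:3,:3].T+W[:3,3]
m=((P[...,2]>.0045)&(P[...,2]<.03)&(np.hypot(P[...,0]-.6285,P[...,1]-.006)<.08)).astype(np.uint8)
m=cv2.morphologyEx(m,cv2.MORPH_OPEN,np.ones((3,3)))
pts=P[m>0][:,:2]; r=cv2.minAreaRect((pts*1000).astype(np.float32)); print(r)
print(ctrl.get_obs()["ee_pos"],ctrl.get_obs()["eef_rot"])
E
```

```text
time_s: 25.38
ee_pos: [0.6212, 0.0104, 0.14]
eef_rot: [-3.141, 0.0, 1.041]
force: [0.6, 0.1, 0.3]
grip_width: 0.0937
blob n 1259 px [280. 182.] mean [0.6083 0.0192] rect [0.6087 0.0185] size [13.5 76.7] yaw 2.618
((629.0530395507812, 6.773658752441406), (13.812898635864258, 123.88445281982422), 59.23704528808594)
[0.62125928 0.01027705 0.14017321] [-3.14145294e+00  7.62896513e-05  1.03962405e+00]
```

View pics/w8.png

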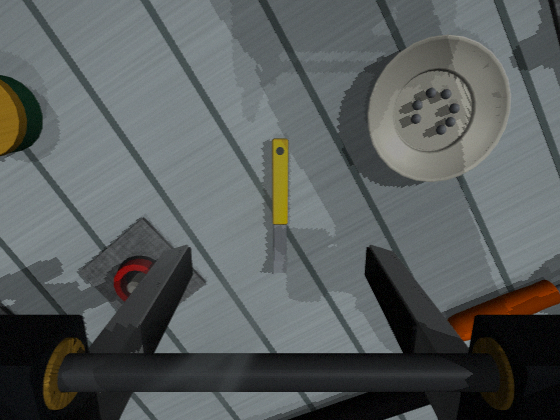

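```bash
python3 - <<'E'
from h import *
go([.6291,.0067,.002])
E
```

```text
go cm [ 0.09  0.86 13.82] wz 0 | yaw 1.04 q6 -1.08 t 25.5
```

```bash
python3 -m inch '[0.09,0.86,0,0,0,0,0.8,0,0,3,0,0,0,0.6,0,0,3,0,0,0,0.5,0,0,3,0,0,0,0.5,0,0,2,0,0,0,0.5,0,0,1.3,0,0,0,0.5,0,0,0.8,0,0,0,0.5,0,0,0.4,0,0,0,0.5,0,0,0.25,0,0,0,0.5,0,0,0,0,0,0,0.5,0,0,0,0,0,0,0.5]' 20
python3 - <<'E'
from h import *
go([.6291,.0067,.002])
E
```

```text
time_s: 26.85
ee_pos: [0.6293, 0.0066, 0.0032]
eef_rot: [3.141, -0.0, 1.038]
force: [0.0, -0.4, -0.2]
grip_width: 0.0472
go cm [-0.   -0.03  0.12] wz 0 | yaw 1.038 q6 -1.09 t 26.9
```

```bash
python3 -m inch '[0,0,0.1,0,0,0,0.3,0,0,0,0,0,0,0.1,0,0,0,0,0,0,0.08,0,0,0,0,0,0,0.08,0,0,0,0,0,0,0.08,0,0,0,0,0,0,0.08,0,0,0,0,0,0,0.08,0,0,-0.5,0,0,0,0.08,0,0,-1.5,0,0,0,0.08,0,0,-3,0,0,0,0.08,0,0,-3,0,0,0,0.08,0,0,-3,0,0,0,0.08,0,0,-2,0,0,0,0.08,0,0,0,0,0,0,0.08]'
python3 - <<'E'
from h import *
g=lookgoal([.6225,-.3056,.006],.13,1.717)+np.array([.05*np.sin(1.717),-.05*np.cos(1.717),0]);print(g);go(g,1.717)
im,d,k=cam("wrist"); save("w9.png",im)
E
```

```text
time_s: 28.6
ee_pos: [0.6299, 0.0066, 0.1342]
eef_rot: [3.138, -0.002, 1.038]
force: [-0.7, 0.1, -0.3]
grip_width: 0.0135
[ 0.66655817 -0.29875011  0.13      ]
go cm [-24.44  18.66   0.44] wz -0.679 | yaw 1.038 q6 -1.09 t 28.6
```

View pics/w9.png

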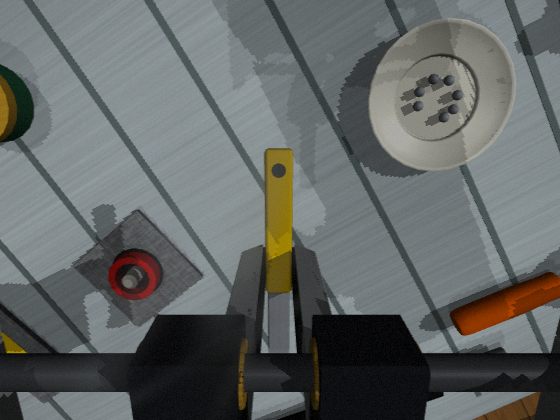

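The lever is held straight, at image (279,220). I'll go to the pad, offset sideways for a clear view.

```bash
python3 - <<'E'
from h import *
g=lookgoal([.6225,-.3056,.006],.14,1.717)+.07*np.array([np.cos(1.717),np.sin(1.717),0]);print(g);go(g,1.717)
E
```

```text
[ 0.60395175 -0.23720258  0.14      ]
go cm [-22.28  10.2   -0.74] wz -0.679 | yaw 1.038 q6 -1.09 t 28.6
```

```bash
python3 -m inch '[-2.22,1.02,-0.7,0,0,0,0.08,-2.22,1.02,0,0,0,0,0.08,-2.22,1.02,0,0,0,0,0.08,-2.22,1.02,0,0,0,0,0.08,-2.22,1.02,0,0,0,0,0.08,-2.22,1.02,0,0,0,0,0.08,-2.22,1.02,0,0,0,0,0.08,-2.22,1.02,0,0,0,0,0.08,-2.22,1.02,0,0,0,0,0.08,-2.22,1.02,0,0,0,0,0.08,0,0,0,0,0,-0.113,0.08,0,0,0,0,0,-0.113,0.08,0,0,0,0,0,-0.113,0.08,0,0,0,0,0,-0.113,0.08,0,0,0,0,0,-0.113,0.08,0,0,0,0,0,-0.113,0.08,0,0,0,0,0,0,0.08,0,0,0,0,0,0,0.08]'
python3 - <<'E'
from h import *
im,d,k=cam("wrist"); save("w10.png",im)
blob(im,k,(20,120,60),(34,255,255),.006,[.62,-.305],.05)
for r in ctrl.place_of("wrist","pad_long_top"): print(r,onz(k,*r["centre"],.006))
z=ctrl.get_obs()["ee_pos"][2]; print(ctrl.get_obs()["ee_pos"])
blob(im,k,(20,120,60),(34,255,255),z+.005,ctrl.get_obs()["ee_pos"],.06)
E
```

```text
time_s: 30.9
ee_pos: [0.6042, -0.2368, 0.1388]
eef_rot: [-3.142, -0.0, 1.713]
force: [-0.3, -0.6, 0.2]
grip_width: 0.0137
blob n 3011 px [199. 204.] mean [ 0.6201 -0.3057] rect [ 0.6235 -0.3052] size [128.   20.5] yaw 0.148
{'centre': [201.6, 208.5], 'score': 0.64} [ 0.62293249 -0.30342644  0.006     ]
[ 0.6042597  -0.23666297  0.13882366]
blob n 3011 px [199. 204.] mean [ 0.5761 -0.2802] rect [ 0.578  -0.2799] size [71.5 11.5] yaw 0.148
blob n 3675 px [278. 221.] mean [ 0.5796 -0.2395] rect [ 0.5808 -0.2394] size [77.2 13.8] yaw 0.142
```

View pics/w10.png

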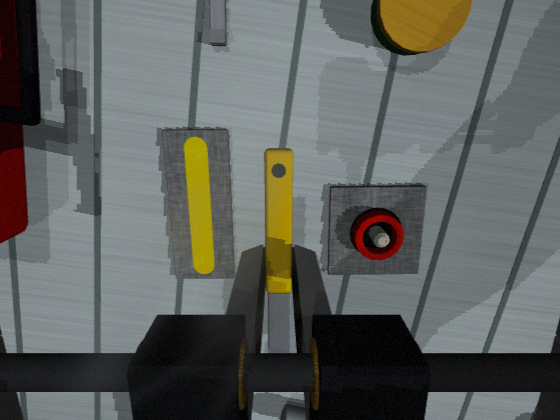

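```bash
python3 - <<'E'
from h import *
go([.623,-.3057,.0085],1.717)
E
```

```text
go cm [-7.1   0.87 13.03] wz -0.003 | yaw 1.714 q6 -2.14 t 31.0
```

```bash
python3 - <<'E'
from h import *
im,d,k=cam("top")
f,cx,cy,W=k;v,u=np.mgrid[0:420,0:560]
P=np.stack([(u-cx)/f*d,(v-cy)/f*d,d],-1)@W[:3,:3].T+W[:3,3]
m=(P[...,2]>.05)&(P[...,1]<-.36)&(d>0)&(P[...,0]>.3)
print("box max y",np.percentile(P[m][:,1],[98,99,99.9,100]),"z",P[m][:,2].max())
E
python3 -m inch '[-1.8,0.22,0,0,0,-0.003,0.08,-1.8,0.22,0,0,0,0,0.08,-1.8,0.22,0,0,0,0,0.08,-1.7,0.21,0,0,0,0,0.08,0,0,2,0,0,0,0.08,0,0,2,0,0,0,0.08,0,0,2,0,0,0,0.08,0,0,0,0,0,0,0.08]'
```

```text
box max y [-0.45569403 -0.45348489 -0.44744623 -0.42704065] z 0.09546753849767065
time_s: 32.05
ee_pos: [0.6225, -0.3045, 0.0763]
eef_rot: [-3.139, -0.002, 1.719]
force: [0.4, 0.1, -0.9]
grip_width: 0.0141
```

```bash
python3 -m inch '[0,0,2,0,0,0,0.08,0,0,1.8,0,0,0,0.08,0,0,1.2,0,0,0,0.08,0,0,0.8,0,0,0,0.08,0,0,0.4,0,0,0,0.08,0,0,0.2,0,0,0,0.08,0,0,0,0,0,0,0.08,0,0,0,0,0,0,0.08]'
python3 - <<'E'
from h import *
go([.623,-.3057,.0085],1.717)
E
```

```text
time_s: 33.05
ee_pos: [0.6235, -0.3055, 0.0153]
eef_rot: [3.141, 0.0, 1.719]
force: [0.0, 0.2, -0.4]
grip_width: 0.014
go cm [-0.01 -0.05  0.68] wz 0.002 | yaw 1.719 q6 -2.23 t 33.0
```

```bash
python3 -m inch '[-0.01,-0.04,0.25,0,0,0.002,0.08,0,0,0.2,0,0,0,0.08,0,0,0.1,0,0,0,0.08,0,0,0.08,0,0,0,0.08,0,0,0.05,0,0,0,0.08,0,0,0.03,0,0,0,0.08,0,0,0,0,0,0,0.08,0,0,0,0,0,0,0.08]'
```

```text
time_s: 34.05
ee_pos: [0.623, -0.3056, 0.0079]
eef_rot: [3.141, 0.0, 1.717]
force: [-0.1, 0.4, 0.8]
grip_width: 0.0136
```

```bash
python3 -m inch '[0,0,0.05,0,0,0,0.08,0,0,0,0,0,0,0.08,0,0,0,0,0,0,0.08]'
```

```text
time_s: 34.42
ee_pos: [0.623, -0.3056, 0.0079]
eef_rot: [3.141, 0.0, 1.717]
force: [-2.5, 2.1, 5.4]
grip_width: 0.0139
```

Contact is made. I'll release, rise, and back off sideways for a check.

```bash
python3 -m inch '[0,0,0,0,0,0,0.2,0,0,0,0,0,0,0.35,0,0,0,0,0,0,0.5,0,0,0,0,0,0,0.5,0,0,-0.5,0,0,0,0.5,0,0,-1.5,0,0,0,0.5,0,0,-3,0,0,0,0.5,0,0,-3,0,0,0,0.5,0,0,-3,0,0,0,0.6,0,-1,-3,0,0,0,0.8,0,-1.5,-2,0,0,0,1,0,0,0,0,0,0,1,0,0,0,0,0,0,1]'
python3 - <<'E'
from h import *
im,d,k=cam("wrist"); save("w11.png",im)
blob(im,k,(20,120,60),(34,255,255),.0125,[.61,-.305],.08)
f,cx,cy,W=k;v,u=np.mgrid[0:420,0:560]
P=np.stack([(u-cx)/f*d,(v-cy)/f*d,d],-1)@W[:3,:3].T+W[:3,3]
m=((P[...,2]>.0105)&(P[...,2]<.03)&(np.hypot(P[...,0]-.623,P[...,1]+.3056)<.08)).astype(np.uint8)
m=cv2.morphologyEx(m,cv2.MORPH_OPEN,np.ones((3,3)))
print(cv2.minAreaRect((P[m>0][:,:2]*1000).astype(np.float32)))
blob(im,k,(100,130,40),(125,255,255),.008,[.44,-.315],.12)
for r in ctrl.place_of("wrist","lever_short_center"): print(r,onz(k,*r["centre"],.004))
E
```

```text
time_s: 36.05
ee_pos: [0.5983, -0.309, 0.1668]
eef_rot: [-3.141, -0.0, 1.717]
force: [0.4, 0.7, -0.7]
grip_width: 0.0922
blob n 1897 px [278. 202.] mean [ 0.6078 -0.3074] rect [ 0.6196 -0.3055] size [122.9  20.1] yaw 0.147
((622.5868530273438, -304.9467468261719), (123.91535186767578, 13.594644546508789), 8.625275611877441)
blob n 439 px [307.  13.] mean [ 0.4411 -0.3072] rect [ 0.4415 -0.3072] size [20.6 13.6] yaw 0.119
{'centre': [305.8, 14.2], 'score': 0.81} [ 0.44127779 -0.30752925  0.004     ]
{'centre': [278.5, 216.6], 'score': 0.51} [ 0.62436034 -0.30421434  0.004     ]
```

View pics/w11.png

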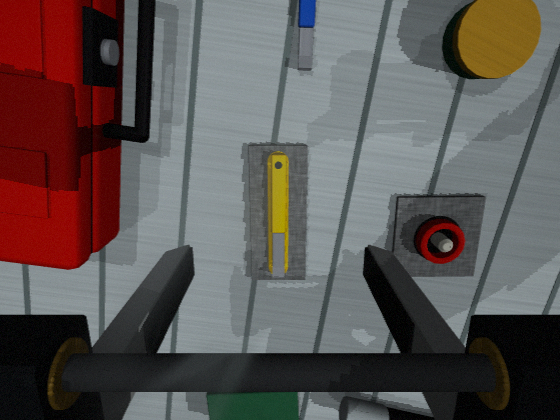

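The long lever lies centred on its outline at image (278,215). The remaining offset is under 0.5 mm and the yaw error about 0.2°. The short lever is next.

```bash
python3 - <<'E'
from h import *
g=lookgoal([.438,-.310,.006],.14,1.7);print(g);go(g,1.717)
E
```

```text
[ 0.42964591 -0.3117298   0.14      ]
go cm [  2.17 -16.72   2.63] wz 0.0 | yaw 1.717 q6 -2.25 t 36.1
```

```bash
python3 -m inch '[0.27,-2.09,0,0,0,0,1,0.27,-2.09,0,0,0,0,1,0.27,-2.09,0,0,0,0,1,0.27,-2.09,0,0,0,0,1,0.27,-2.09,0,0,0,0,1,0.27,-2.09,0,0,0,0,1,0.27,-2.09,1.3,0,0,0,1,0.27,-2.09,1.3,0,0,0,1,0,0,0,0,0,0,1,0,0,0,0,0,0,1]'
cat >> h.py <<'E'
def lev(d,k,c,z0,rad):
    f,cx,cy,W=k;v,u=np.mgrid[0:420,0:560]
    P=np.stack([(u-cx)/f*d,(v-cy)/f*d,d],-1)@W[:3,:3].T+W[:3,3]
    m=((P[...,2]>z0)&(P[...,2]<z0+.03)&(np.hypot(P[...,0]-c[0],P[...,1]-c[1])<rad)).astype(np.uint8)
    m=cv2.morphologyEx(m,cv2.MORPH_OPEN,np.ones((3,3)))
    print("depth rect",cv2.minAreaRect((P[m>0][:,:2]*1000).astype(np.float32)))
E
python3 - <<'E'
from h import *
im,d,k=cam("wrist"); save("w12.png",im)
for r in ctrl.place_of("wrist","lever_short_center"): print(r,onz(k,*r["centre"],.006))
blob(im,k,(100,130,40),(125,255,255),.008,[.43,-.315],.08)
lev(d,k,[.438,-.310],.0045,.065)
print(ctrl.get_obs()["ee_pos"],ctrl.get_obs()["qpos"])
E
```

```text
time_s: 37.4
ee_pos: [0.4304, -0.3123, 0.1415]
eef_rot: [3.141, 0.0, 1.717]
force: [0.2, -0.8, -0.5]
grip_width: 0.0941
{'centre': [281.0, 206.4], 'score': 0.94} [ 0.43786525 -0.3080508   0.006     ]
{'centre': [449.7, 77.9], 'score': 0.91} [ 0.30870855 -0.18698408  0.006     ]
blob n 828 px [282. 192.] mean [ 0.4236 -0.3091] rect [ 0.4232 -0.3092] size [54.6 13.3] yaw 0.115
depth rect ((440.2104187011719, -307.0912170410156), (88.69248962402344, 13.97044849395752), 6.931784629821777)
[ 0.43043468 -0.3122575   0.14154217] [-6.96503173e-01  3.21145199e-01  1.64864029e+00  4.43349469e-05
  1.17126815e+00 -2.41399373e+00]
```

View pics/w12.png

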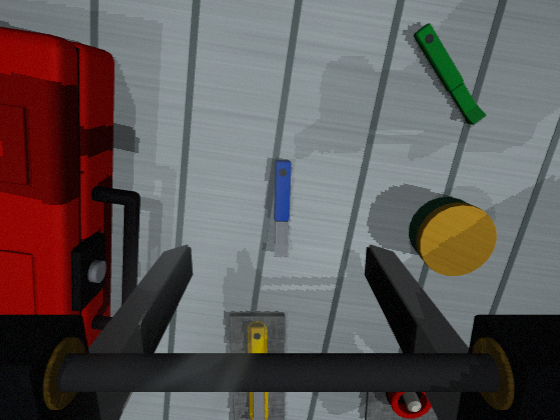

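The short blue lever is at (282,207). The two measurements agree: (.4402,-.3071), yaw .12. The green look-alike stays put at (450,75).

```bash
python3 - <<'E'
from h import *
go([.4402,-.3071,.0025],1.691)
E
```

```text
go cm [ 0.37  1.04 13.9 ] wz 0.026 | yaw 1.717 q6 -2.41 t 37.5
```

```bash
python3 -m inch '[0.37,1.04,0,0,0,0.026,0.8,0,0,3,0,0,0,0.6,0,0,3,0,0,0,0.5,0,0,3,0,0,0,0.5,0,0,2,0,0,0,0.5,0,0,1.3,0,0,0,0.5,0,0,0.8,0,0,0,0.5,0,0,0.4,0,0,0,0.5,0,0,0.3,0,0,0,0.5,0,0,0,0,0,0,0.5,0,0,0,0,0,0,0.5]' 20
python3 - <<'E'
from h import *
go([.4402,-.3071,.0025],1.691)
E
```

```text
time_s: 38.88
ee_pos: [0.4395, -0.3071, 0.0036]
eef_rot: [3.141, 0.0, 1.691]
force: [0.2, 1.1, 0.4]
grip_width: 0.0471
go cm [-0.    0.07  0.11] wz 0.0 | yaw 1.691 q6 -2.37 t 38.9
```

```bash
python3 -m inch '[0,0.07,0.1,0,0,0,0.3,0,0,0,0,0,0,0.1,0,0,0,0,0,0,0.08,0,0,0,0,0,0,0.08,0,0,0,0,0,0,0.08,0,0,0,0,0,0,0.08,0,0,0,0,0,0,0.08,0,0,-0.5,0,0,0,0.08,0,0,-1.5,0,0,0,0.08,0,0,-3,0,0,0,0.08,0,0,-3,0,0,0,0.08,0,0,-3,0,0,0,0.08,0,0,-3,0,0,0,0.08,0,0,0,0,0,0,0.08]'
python3 - <<'E'
from h import *
g=lookgoal([.448,.313,.006],.14,1.69)-.07*np.array([np.cos(1.69),np.sin(1.69),0]);print(g);go(g)
E
```

```text
time_s: 40.62
ee_pos: [0.4409, -0.3076, 0.1452]
eef_rot: [3.138, 0.003, 1.691]
force: [0.0, 0.5, -0.6]
grip_width: 0.0135
[0.44796258 0.24189011 0.14      ]
go cm [54.47  7.29  0.36] wz 0 | yaw 1.691 q6 -2.37 t 40.6
```

```bash
python3 -m inch '[3.2,0.43,0,0,0,0,0.08,3.2,0.43,0,0,0,0,0.08,3.2,0.43,0,0,0,0,0.08,3.2,0.43,0,0,0,0,0.08,3.2,0.43,0,0,0,0,0.08,3.2,0.43,0,0,0,0,0.08,3.2,0.43,0,0,0,0,0.08,3.2,0.43,0,0,0,0,0.08,3.2,0.43,0,0,0,0,0.08,3.2,0.43,0,0,0,0,0.08,3.2,0.43,0,0,0,0,0.08,3.2,0.43,0,0,0,0,0.08,3.2,0.43,0,0,0,0,0.08,3.2,0.43,0,0,0,0,0.08,3.2,0.43,0,0,0,0,0.08,3.2,0.43,0,0,0,0,0.08,3.2,0.43,0,0,0,0,0.08,0,0,0,0,0,0,0.08,0,0,0,0,0,0,0.08]'
python3 - <<'E'
from h import *
im,d,k=cam("wrist"); save("w13.png",im)
for r in ctrl.place_of("wrist","pad_short_top"): print(r,onz(k,*r["centre"],.006))
blob(im,k,(100,130,40),(125,255,255),.006,[.448,.313],.05)
e=ctrl.get_obs()["ee_pos"];print(e,ctrl.get_obs()["eef_rot"])
blob(im,k,(100,130,40),(125,255,255),e[2]+.0055,e,.05)
E
```

```text
time_s: 43.0
ee_pos: [0.4471, 0.2413, 0.1417]
eef_rot: [-3.141, 0.0, 1.691]
force: [0.5, -0.7, -0.5]
grip_width: 0.0137
{'centre': [360.4, 209.6], 'score': 0.6} [0.44884606 0.31759259 0.006     ]
blob n 2097 px [363. 208.] mean [0.4478 0.3202] rect [0.4498 0.3205] size [93.6 20.3] yaw 0.145
[0.44738697 0.24101008 0.14205822] [-3.14119694e+00  2.38561150e-04  1.69008891e+00]
blob n 2365 px [279. 238.] mean [0.4307 0.2403] rect [0.43   0.2401] size [54.9 13.4] yaw 0.12
```

View pics/w13.png

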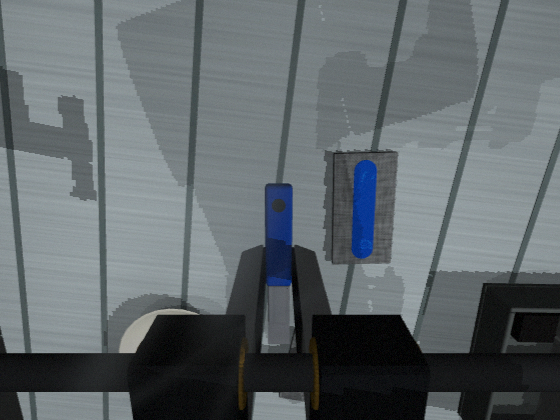

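The blue outline is at (363,208), i.e. (.4496,.3204) with yaw .145. The lever is held straight.

```bash
python3 - <<'E'
from h import *
go([.4498,.3197,.0085],1.716)
E
```

```text
go cm [ 7.79  1.18 13.35] wz -0.026 | yaw 1.69 q6 -1.27 t 43.1
```

```bash
python3 -m inch '[1.95,0.3,0,0,0,0,0.08,1.95,0.3,0,0,0,0,0.08,1.95,0.3,0,0,0,0,0.08,1.94,0.28,0,0,0,0,0.08,0,0,2,0,0,-0.026,0.08,0,0,2.5,0,0,0,0.08,0,0,2.5,0,0,0,0.08,0,0,2,0,0,0,0.08,0,0,1.5,0,0,0,0.08,0,0,1,0,0,0,0.08,0,0,0.6,0,0,0,0.08,0,0,0.3,0,0,0,0.08,0,0,0,0,0,0,0.08,0,0,0,0,0,0,0.08]'
python3 - <<'E'
from h import *
go([.4498,.3197,.0085],1.716)
E
```

```text
time_s: 44.85
ee_pos: [0.45, 0.3207, 0.0186]
eef_rot: [3.141, -0.0, 1.717]
force: [0.5, -1.7, -1.1]
grip_width: 0.0135
go cm [-0.1  -0.04  1.01] wz 0.001 | yaw 1.717 q6 -1.16 t 44.9
```

```bash
python3 -m inch '[-0.07,-0.04,0.3,0,0,0,0.08,0,0,0.3,0,0,0,0.08,0,0,0.2,0,0,0,0.08,0,0,0.1,0,0,0,0.08,0,0,0.05,0,0,0,0.08,0,0,0,0,0,0,0.08,0,0,0,0,0,0,0.08]'
python3 - <<'E'
from h import *
go([.4498,.3197,.0085],1.716)
E
```

```text
time_s: 45.72
ee_pos: [0.4495, 0.3199, 0.0088]
eef_rot: [3.142, -0.0, 1.717]
force: [0.3, 0.3, -0.4]
grip_width: 0.0139
go cm [-0.03  0.02  0.03] wz 0.001 | yaw 1.717 q6 -1.16 t 45.7
```

```bash
python3 -m inch '[-0.02,0.02,0.05,0,0,0,0.08,0,0,0.05,0,0,0,0.08,0,0,0.03,0,0,0,0.08,0,0,0,0,0,0,0.08,0,0,0,0,0,0,0.08]'
```

```text
time_s: 46.35
ee_pos: [0.4498, 0.3198, 0.0082]
eef_rot: [3.141, -0.0, 1.717]
force: [-3.3, -2.8, 10.6]
grip_width: 0.0135
```

Contact is made. I'll release, rise and check.

```bash
python3 -m inch '[0,0,-0.03,0,0,0,0.08,0,0,0,0,0,0,0.2,0,0,0,0,0,0,0.35,0,0,0,0,0,0,0.5,0,0,0,0,0,0,0.5,0,0,-0.5,0,0,0,0.5,0,0,-1.5,0,0,0,0.5,0,0,-3,0,0,0,0.5,0,0,-3,0,0,0,0.5,0,0,-3,0,0,0,0.6,0,-1,-3,0,0,0,0.8,0,-1,-2,0,0,0,0.8,0,0,0,0,0,0,0.8,0,0,0,0,0,0,0.8]'
python3 - <<'E'
from h import *
im,d,k=cam("wrist"); save("w14.png",im)
lev(d,k,[.4496,.3204],.0105,.06)
im,d,k=cam("top"); save("top1.png",im)
print({l:[(np.round(r["centre"]),round(r["score"],2)) for r in ctrl.place_of("top",l)][:2] for l in("saucer","grease_tin")})
E
```

```text
time_s: 48.1
ee_pos: [0.43, 0.3167, 0.1674]
eef_rot: [-3.141, 0.0, 1.717]
force: [0.5, 0.2, -1.1]
grip_width: 0.0751
depth rect ((449.789794921875, 320.8752136230469), (89.0921859741211, 13.34929370880127), 8.083070755004883)
{'saucer': [(array([197., 158.]), 0.93), (array([334., 153.]), 0.18)], 'grease_tin': [(array([341., 238.]), 0.82)]}
```

View pics/w14.png

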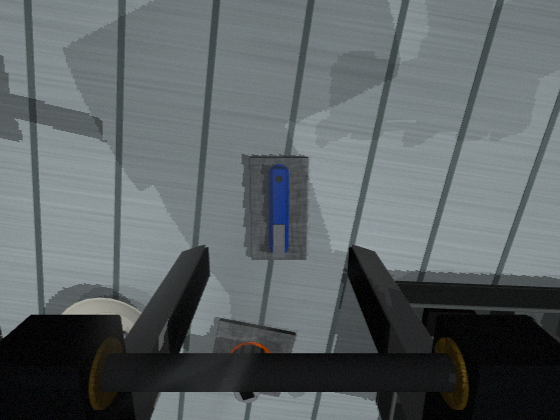

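The short lever lies blue side up, centred on its outline at (280,210): (.4498,.3209) against (.4496,.3204). The saucer and tin read the same as at the start. I'll hand in.

```bash
python3 -c "
from station import ctrl; print(ctrl.hand_in())"
```

```text
the job is handed in; nothing more can be done
None
```

All four tools are back on their inserts, placed in the order asked, and the job was handed in at about 48 s of the 128 s allowed. I lowered each one until the force reading showed contact, then opened the gripper.

| Tool | Last wrist-camera check |
|---|---|
| Chrome tool | Upright, within about 0.5 mm of the disc's centre |
| Red lockring | Flat over the post, about 2.5 mm from the post's axis by the network's reading (hole clearance is 8 mm all round) |
| Long lever | Yellow grip up, within about 0.5 mm of its outline's centre and 0.2° of its direction |
| Short lever | Blue grip up, within about 0.6 mm of its outline's centre and 0.3° of its direction |

- **Bystanders:** the saucer and grease tin were within 2 pixels of their starting positions in the top camera. I left the green look-alike alone.
- **Disagreements:** at the start, the top camera placed some things 5–8 mm away from where the wrist camera later put them, such as the round and short pads. I used the wrist camera because its repeat measurements agreed with each other.
- **Not checked:** the final overall picture was refused because I had reached the picture limit, so I never viewed all four tools together at the end.

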